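Set and strike the seal press on the drawing board

TASK

Emboss the studio seal into the print on the sloping drawing board: first turn the seal press's pressure dial until its pointer lines up with the brass tab on the scale, then press the plunger head all the way down to its stop, hold it there for about a second and let it spring back up. Leave the dial there, do not shift the tab, do not press the plunger before the dial is set, and do not disturb the jar, the can and the brush.

Things in the scene. Friction and masses are not known exactly. Their poses are not given: they have to be found in the camera images.
- easel: Wooden drawing board fixed to the table, 440 mm wide (y), 360 mm deep, 20 mm thick, sloping 28 degrees: high edge on the robot's left, low edge, with a ledge standing 20 mm proud, on its right. Origin on the table under its middle, x to the high side, z up; the board's upper face is 135 mm above the origin.
- lamp (a point): Middle of the press's small silver lamp, a level bar 110 mm long (y), 32 mm wide, 22 mm thick, fixed over the plunger on a 12 mm arm from the plate's upper edge. Its underside is about 115 mm above the plunger head and its near edge 28 mm up-slope of the head's middle, seen from above: a gripper coming straight down would strike it, a tool tilted square to the board passes clear.
- press: Press fixed on the board: dark steel base plate 160 (up the slope) x 260 (y) x 18 mm, plunger on its +y end (nearer the robot), dial on its -y end. Origin: middle of the plate's underside. This frame is upright: z vertical, x level towards the board's high side. Plate and both axes lean 28 degrees: board normal n = (-0.469, 0, 0.883), up-slope direction u = (0.883, 0, 0.469) in this frame.
- head_top (a point): Centre of the flat top of the plunger's silver round mushroom head, 60 mm in diameter and 16 mm thick, standing 108 mm from the board along n when up; moves with the head. Its z axis is n, pointing out of the head. In u, y, n from the press's origin: 30, 65, 108 mm.
- plunger (a joint): Travel of the plunger head along -n, in m: 0 = up, 0.016 = at its stop. Return spring: about 5 N to start, about 12 N at the stop; springs back by itself.
- knob_grip (a point): Where to grip the dial: on its axis, 55 mm from the board (u, y, n from the press's origin: -30, -65, 55 mm). Black dial: 68 mm round skirt with a grip bar 62 mm long, 18 mm wide, its foot 32 mm and top 66 mm from the board. The frame turns with the dial: x along the bar to the pointer end (white line), z is n.
- dial (a joint): Angle of the dial, rad: 0 with the pointer up the slope (u), growing clockwise as seen from above the board (towards -y). Stays where it is left; about 0.05 N m of friction; free from -2.4 to 2.4.
- pointer (a point): Point 48 mm out from the dial's axis in the direction of the pointer, just over the scale (27 mm from the board).
- tab (a joint): Angle of the brass tab on the scale round the dial, rad, with the same zero and sense as the dial: the pointer is at the tab when both are equal. It is stiff and stays as found.
- tab_mark (a point): Middle of the brass tab, 20 mm long and 9 mm wide, pointing inwards on the rim of the 120 mm aluminium scale disc: 48 mm out from the dial's axis, 27 mm from the board. The pointer's point coincides with it when the dial is set.
- jar: Bystander: glass jar with white lid, 72 mm across, 95 mm high, on the table beside the board's high edge; origin at the centre of its underside.
- can: Bystander: metal can, 80 mm across, 110 mm high, on the table beside the board's high edge; origin at the centre of its underside.
- brush: Bystander: paint brush 190 mm long lying on the table beside the board's low edge; origin under its middle.

How it is judged:
On the way, in this order (a step that is already met when the one before it is completed fails the run):
1. the dial's pointer is at the brass tab (within 6 mm at the scale), plunger still up (distance between pointer and tab_mark below 0.006 m and value of joint plunger below 0.003 m), for 0.2 s.
2. with the dial set, the plunger head is held down at its stop (at least 14.5 of its 16 mm) for 0.4 s (distance between pointer and tab_mark below 0.006 m and value of joint plunger above 0.0145 m), for 0.4 s.
At the end, for the whole second after the job is handed in: The dial's pointer is within 6 mm (7 degrees) of the tab's middle, the plunger head is back up (within 2 mm), and jar, can and brush are within 30 mm of where they stood (distance between pointer and tab_mark below 0.006 m and value of joint plunger below 0.002 m and not (distance of jar from where it was at the start of the episode above 0.03 m) and not (distance of can from where it was at the start of the episode above 0.03 m) and not (distance of brush from where it was at the start of the episode above 0.03 m)); the robot touches nothing.
It fails at once if the brass tab is shifted by more than 4 mm (distance of tab_mark from where it was at the start of the episode above 0.004 m).
It fails at once if the plunger is pressed more than 8 mm while the dial is not at the tab (pointer more than 8 mm off) (value of joint plunger above 0.008 m and distance between pointer and tab_mark above 0.008 m).
It fails at once if jar, can or brush is moved by more than 30 mm (distance of any of jar, can, brush from where it was at the start of the episode above 0.03 m).
It also fails if it takes over 54 s, if anything falls off the work surface, if the arm or the gripper's body presses on something with over 40 N, if the wrist force passes 120 N, or if a joint passes its speed limit or range.

ROBOT

A 7-joint arm with a two-finger parallel gripper is mounted at the origin on the work surface. World frame = base frame: x ahead of the robot, y to its left, z up, the work surface at z = 0. Lengths are in m, angles in rad, forces in N, time in s.
With the tool pointing down it reaches from about 0.425 to 1.025 m from the base axis. Payload 9.4 kg.
Tool frame: the origin (TCP) lies midway between the tips of the shut fingers; the grasp point (between the pads) lies 19 mm behind it (bot.pinch_z is the distance from the TCP to the grasp point, in m); z points along the fingers, x is the direction in which the jaws open and shut, and the axes are right-handed (so a half turn about z gives the same grasp; the last joint's range is limited). The gripper opens to 93 mm and grips with 3 to 60 N. Pads are 15 mm wide; open, the fingers measure 128 mm over their backs; the gripper's body (75 mm by 188 mm) begins 65 mm behind the grasp point.
Start: joints at [-1.261, 0.599, -0.003, 1.599, 0.002, 0.943, -0.08], TCP at [0.273, 0.671, 0.219] pointing down, gripper open.
Joint ranges: [-2.57, 2.57], [-0.35, 1.97], [-1.29, 1.29], [0.11, 2.56], [-1.05, 4.19], [0.11, 1.86], [-2.63, 2.63]. Speed limits (rad/s): [2.22, 2.22, 3.01, 3.01, 3.14, 3.14, 3.14].

INTERFACE

Orientations are given as a unit quaternion [w, x, y, z].
In Python, from rig import bot gives the robot as it stands. The module is installed in compiled form; this text tells all that it offers.
- The arm moves only by the tool apply_moves, never from a script. Its argument "motion" is a list of rows, each an object with "slide": the shift along the tool's x, y, z in mm, a list of three; "delta_rot": the turn, a rotation vector about the tool's x, y, z in rad, a list of three. A call has 1 to 8 rows; each row shifts and turns the commanded pose from where the row before left it, along the tool's axes as they then stand; what a row does not reach is not made up. A row lasts 1/12 s, in which the tool goes at most 41.7 mm and 7.16 degrees, less where a joint would pass 70% of its speed; a pose out of reach is approached as far as the arm can. A call with a gripper value outside its range is refused whole. "grip" is the opening in per cent of the stroke, from 0 (shut) to 100 (fully open), set as the call begins (left out, the last holds). The fingers move at their own pace and stop on an object; "grip_force" is the grip in N (left out, the last holds). Time passes only in rows, so rows that do not move let the fingers close. It gives the time, the measured TCP pose, the force and the opening at its end, in the units of the state.
- bot.get_obs(): the state, without advancing time (a new reading comes with each control period).
- bot.read_camera(name): name is "side" or "top"; returns the picture (384x512x3 uint8, red, green, blue); there is no depth.
- bot.camera_model(name): a dict with "intrinsics" (3x3 intrinsics, pixels), "T" (4x4, takes a point from camera to world coordinates). Camera axes: x right, y down, z forward; pixel columns grow to the right and rows downward; lengths in m; the calibration is good to about 2 mm. A picture is of the moment at which its call begins. camera_model takes no time and is no camera call.
- bot.sign_off(): hands the job in, once; it reports no verdict.
Trained networks look in the newest picture that a camera, given by its name, has taken for a name from the list of things; names that differ only in an ending like _2 or _b are one class to them, and where a whole thing is asked for, a point or a joint stands for the part that bears it (a point fixed in the world has none). Each returns a list of dicts, best first, with "score" (0 to 1); they miss things now and then, are a little off and sometimes report something else, mostly with a low value. They report only what shows in the picture. A call takes as long as a camera call.
- bot.search_frame(camera, name): "centre" ([x, y, z] in m, in world coordinates, good to about 4 mm: the middle of the surface that is visible of it).
The state is a dict: "t": time; "qpos": joint angles; "dq": joint speeds; "effort": joint torques, N m; "position": TCP position; "orientation": TCP orientation; "ft_force": force on the tool from outside, world axes, zero at the start; "torque": the same for the moment, N m; "grip_width": opening from 0.0 (shut) to 1.0 (fully open).
Only numpy, scipy, OpenCV 4.12 (cv2) and the standard library are available. Lean on these libraries where they do the work, as an engineer would, in place of code of your own. Each camera call takes 0.05 s, during which the arm holds its last target. There are 200 camera calls.

## Working session

There is one attempt and no reset: what is moved stays moved. The work goes in short steps, Python scripts to look and compute and a tool call to move; the robot and the scene stay as the last step left them, time stands still between calls to the robot, and variables do not carry over. Pictures are saved under pics/ and viewed, about 8 in all and at most 12, crops included, and the job is handed in when it is done.

Besides the shell and the picture viewer there is one more tool, called after ">>>" as a command line: name --argument value ..., lists and objects as JSON in quotes. apply_moves: Moves the arm, as the interface text tells. Its arguments: {"type":"object","properties":{"motion":{"type":"array"},"grip":{"type":"number"},"grip_force":{"type":"number"}},"required":["motion"]}

```bash
mkdir -p pics
python3 - <<'E'
from rig import bot
import cv2,numpy as np
np.set_printoptions(precision=4,suppress=True)
o=bot.get_obs();print(o['t'],o['position'],o['orientation'],bot.pinch_z)
for c in('side','top'):
    im=bot.read_camera(c);cv2.imwrite(f'pics/{c}0.png',im[:,:,::-1])
    m=bot.camera_model(c);print(c,m['intrinsics'],m['T'])
    for n in('easel','press','head_top','knob_grip','pointer','tab_mark','lamp','jar','can','brush'):
        print(n,[(np.round(d['centre'],4),round(d['score'],2)) for d in bot.search_frame(c,n)[:2]])
E
```

```text
0.0 [0.2733 0.671  0.2178] [ 0.0005  0.8298  0.558  -0.0006] 0.0188
side [[398.863    0.     250.4554]
 [  0.     398.863  191.3775]
 [  0.       0.       1.    ]] [[ 0.414   0.5772 -0.7039  1.3217]
 [ 0.9102 -0.2713  0.313  -0.264 ]
 [-0.0103 -0.7703 -0.6376  0.9127]
 [ 0.      0.      0.      1.    ]]
easel [(array([ 0.7204, -0.0067,  0.1068]), 0.69)]
press [(array([ 0.586 , -0.0108,  0.1682]), 0.62)]
head_top [(array([ 0.5329, -0.0308,  0.2401]), 0.8)]
knob_grip [(array([ 0.6693, -0.0394,  0.1619]), 0.92)]
pointer [(array([ 0.6702, -0.0414,  0.1643]), 0.84), (array([0.5649, 0.2714, 0.0968]), 0.73)]
tab_mark []
lamp [(array([ 0.5803, -0.0115,  0.1684]), 0.95)]
jar [(array([0.5653, 0.2692, 0.0974]), 0.58)]
can [(array([0.4771, 0.257 , 0.1047]), 0.88)]
brush [(array([ 0.5929, -0.2673,  0.0144]), 0.8)]
top [[351.6443   0.     256.0125]
 [  0.     351.6443 190.8074]
 [  0.       0.       1.    ]] [[ 0.0279 -0.9983  0.0518  0.5103]
 [-0.9995 -0.0272  0.0133  0.0563]
 [-0.0119 -0.0521 -0.9986  1.0857]
 [ 0.      0.      0.      1.    ]]
easel [(array([0.5885, 0.0394, 0.1564]), 0.87), (array([ 0.655 , -0.0361,  0.1575]), 0.29)]
press [(array([0.5832, 0.003 , 0.1757]), 0.87)]
head_top [(array([ 0.526 , -0.0323,  0.2453]), 0.78)]
knob_grip [(array([ 0.6507, -0.0384,  0.1608]), 0.84)]
pointer [(array([ 0.6543, -0.0369,  0.1602]), 0.84), (array([ 0.528 , -0.033 ,  0.2387]), 0.16)]
tab_mark []
lamp [(array([0.5848, 0.0034, 0.1733]), 0.66)]
jar [(array([0.5481, 0.2541, 0.091 ]), 0.76), (array([ 0.5835, -0.2694,  0.0206]), 0.6)]
can [(array([0.4623, 0.2504, 0.1094]), 0.89)]
brush [(array([ 0.5841, -0.2648,  0.0172]), 0.61)]
```

Run:
```python
import cv2
a=cv2.imread('pics/side0.png');b=cv2.imread('pics/top0.png')
cv2.imwrite('pics/side0b.png',cv2.resize(a,(800,600),interpolation=cv2.INTER_CUBIC))
c=b[90:290,120:390];cv2.imwrite('pics/top0c.png',cv2.resize(c,None,fx=2.96,fy=2.96,interpolation=cv2.INTER_CUBIC))
```

```text
(no output)
```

View pics/side0b.png

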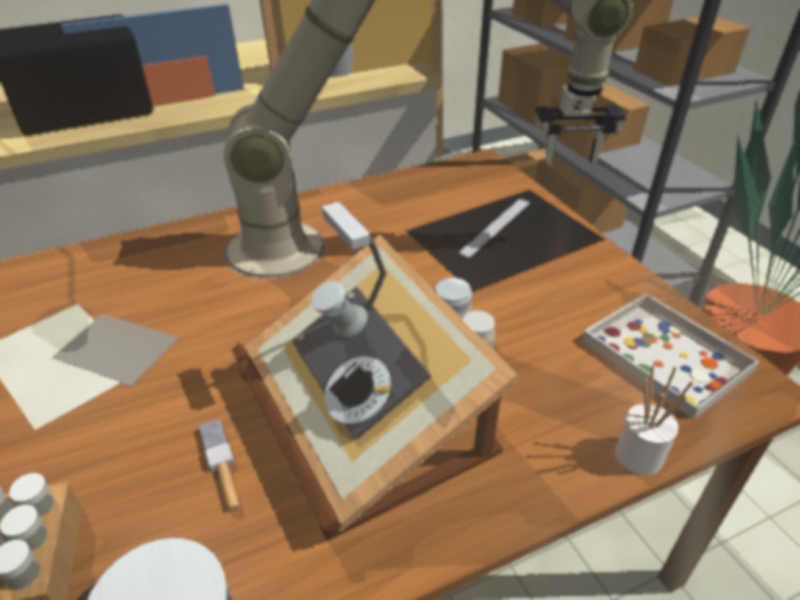

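View pics/top0c.png

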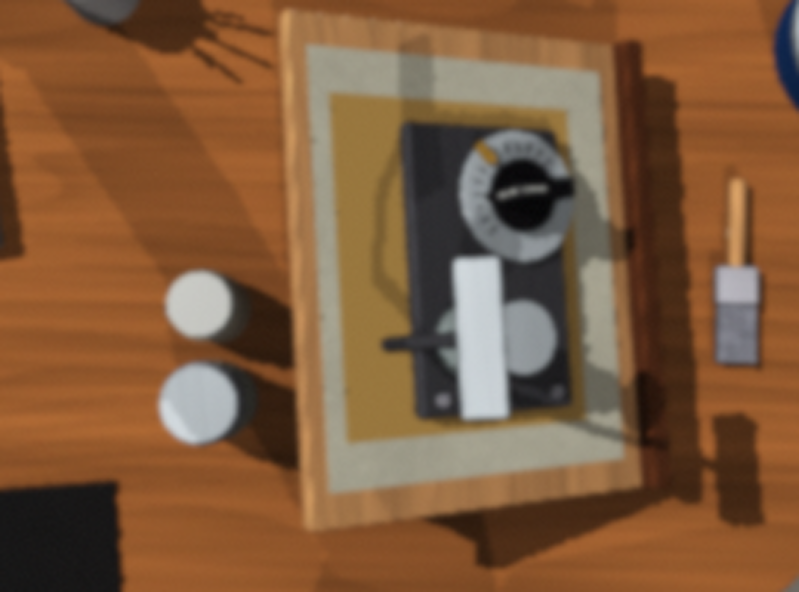

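The press lies with its high side to world +y; the dial is at about crop (518,195), the tab at (486,151), the head at (527,338), and the lamp covers part of the head. I'll fit the press pose to these and zoom in on the dial.

```bash
cat > h.py <<'E'
import numpy as np,cv2
from rig import bot
from scipy.optimize import least_squares
from scipy.spatial.transform import Rotation as Ro
np.set_printoptions(precision=4,suppress=True)
s=np.deg2rad(28);U=np.array([np.cos(s),0,np.sin(s)]);N=np.array([-np.sin(s),0,np.cos(s)]);Y=np.array([0,1,0.])
def W(p,uyn):
    u,y,n=np.array(uyn)/1000.
    return p[:3]+Ro.from_euler('z',p[3]).apply(u*U+y*Y+n*N)
def proj(c,X):
    m=bot.camera_model(c);T=m['T'];q=m['intrinsics']@(T[:3,:3].T@(X-T[:3,3]));return q[:2]/q[2]
E
python3 - <<'E'
from h import *
t=lambda x,y:('top',120+x/2.96,90+y/2.96)
d=lambda x,y:('side',x/1.5625,y/1.5625)
L=[((80,-130,18),t(403,124)),((80,130,18),t(417,417)),((-80,130,18),t(572,405)),((-30,-65,26),t(518,195)),((30,65,108),t(523,338)),
((-30,-65,26),d(358,390)),((30,65,108),d(330,297)),((80,-130,18),d(430,375)),((-80,-130,18),d(355,438))]
f=lambda p:np.concatenate([proj(c,W(p,P))-[x,y] for P,(c,x,y) in L])
r=least_squares(f,[.59,0,.13,np.pi/2],loss='soft_l1');p=r.x;print(p,np.rad2deg(p[3]));print(r.fun.reshape(-1,2))
np.save('p.npy',p)
for P in((30,65,108),(-30,-65,55)):print(W(p,P))
for c,sc in(('top',8),('side',8)):
    im=cv2.imread(f'pics/{c}0.png');x,y=np.round(proj(c,W(p,(-30,-65,40)))).astype(int)
    x0,y0=x-36,y-36;k=cv2.resize(im[y0:y0+72,x0:x0+72],None,fx=sc,fy=sc,interpolation=cv2.INTER_CUBIC)
    pt=lambda P:tuple(((proj(c,W(p,P))-[x0,y0]+.5)*sc).astype(int))
    for a in range(0,360,30):
        th=np.deg2rad(a);cv2.circle(k,pt((-30+60*np.cos(th),-65-60*np.sin(th),26)),3,(0,0,255) if a else (0,255,0),-1)
    cv2.circle(k,pt((-30,-65,66)),3,(255,0,0),-1)
    cv2.imwrite(f'pics/z_{c}.png',k)
    print(c,x0,y0)
a=cv2.imread('pics/z_top.png');b=cv2.imread('pics/z_side.png')
cv2.imwrite('pics/z.png',cv2.resize(np.hstack([a,b]),(800,400)))
E
```

```text
[0.5885 0.0005 0.1278 1.6556] 94.85912827491077
[[-0.4159 -0.9085]
 [ 0.6261  0.4608]
 [-0.9095 -0.0695]
 [-0.5776  0.2337]
 [-0.8346 -0.4815]
 [-0.5473 -0.0364]
 [-1.5412  0.2445]
 [ 0.174  -0.6283]
 [-0.7239  0.4973]]
[ 0.5258 -0.0292  0.2373]
[ 0.6577 -0.0461  0.1623]
top 261 119
side 190 211
```

View pics/z.png

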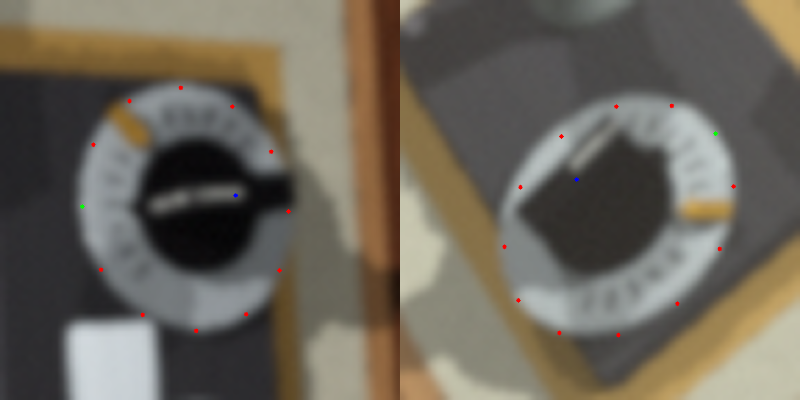

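The bar's white line runs from the bar centre (243,190 in the left tile) up-slope to about (150,207), so the dial angle is near 0. The tab is at (128,127) left and (706,210) right. Next I'll refine the height and work out both angles.

```bash
cat >> h.py <<'E'
def R_press(p): 
    z=Ro.from_euler('z',p[3]);return z.apply(U),z.apply(Y),z.apply(N)
E
python3 - <<'E'
from h import *
p0=np.load('p.npy')
k=400/72
T=lambda x,y:('top',261-.5+x/k,119-.5+y/k)
S=lambda x,y:('side',190-.5+(x-400)/k,211-.5+y/k)
t=lambda x,y:('top',120+x/2.96,90+y/2.96); d=lambda x,y:('side',x/1.5625,y/1.5625)
L=[((80,-130,18),t(403,124)),((80,130,18),t(417,417)),((-80,130,18),t(572,405)),((-30,-65,25),T(185,206)),((-30,-65,25),S(618,216)),
((30,65,108),d(330,297)),((80,-130,18),d(430,375)),((-80,-130,18),d(355,438)),((-30,-65,66),T(243,190)),((-30,-65,66),S(572,165))]
def f(v):
    p=v[:4];o=[proj(c,W(p,P))-[x,y] for P,(c,x,y) in L]
    pol=lambda r,a,n:(-30+r*np.cos(a),-65-r*np.sin(a),n)
    o+=[proj(c,W(p,pol(48,v[4],27)))-[x,y] for c,x,y in(T(128,127),S(706,210))]
    o+=[proj(c,W(p,pol(31,v[5],66)))-[x,y] for c,x,y in(T(190,200),S(615,125))]
    return np.concatenate(o)
r=least_squares(f,[*p0,.6,0],loss='soft_l1');v=r.x;print(v[:4],'yaw,tab,dial deg',np.rad2deg(v[3:]));print(r.fun.reshape(-1,2))
p=v[:4];np.save('p.npy',p);np.save('v.npy',v)
u,y,n=R_press(p);print('head',W(p,(30,65,108)),'grip',W(p,(-30,-65,55)))
X=-y;Z=-n;R=np.array([X,np.cross(Z,X),Z]).T;np.save('R.npy',R)
o=bot.get_obs();q=o['orientation'];C=Ro.from_quat([*q[1:],q[0]])
print('rotvec tool',(C.inv()*Ro.from_matrix(R)).as_rotvec())
E
```

```text
[ 0.5902 -0.0001  0.1318  1.65  ] yaw,tab,dial deg [ 94.5361  44.4728 -12.1489]
[[ 0.0848 -2.0241]
 [ 0.5852 -0.2042]
 [-0.7255 -0.4128]
 [ 0.9321 -0.1579]
 [-0.196  -0.1967]
 [-1.5473 -0.572 ]
 [ 0.138  -1.0344]
 [-1.1198  0.0477]
 [-0.7452  0.2081]
 [ 0.5759  2.0461]
 [ 0.1149  1.0758]
 [-0.0403  0.49  ]
 [-0.8224  0.5986]
 [ 0.9437 -0.1344]]
head [ 0.5273 -0.0294  0.2413] grip [ 0.6591 -0.0471  0.1663]
rotvec tool [0.4377 0.2697 1.0818]
```

>>> apply_moves --motion '[{"slide": [0, 0, -40], "delta_rot": [0, 0, 0]}, {"slide": [0, 0, -40], "delta_rot": [0, 0, 0]}, {"slide": [0, 0, -40], "delta_rot": [0, 0, 0]}, {"slide": [0, 0, -40], "delta_rot": [0, 0, 0]}, {"slide": [0, 0, -40], "delta_rot": [0, 0, 0]}, {"slide": [0, 0, -40], "delta_rot": [0, 0, 0]}, {"slide": [-25, 28, 0], "delta_rot": [0, 0, 0]}, {"slide": [-25, 28, 0], "delta_rot": [0, 0, 0]}]' --grip 60

```text
t: 1.77
position: [0.3056, 0.6056, 0.461]
orientation: [-0.002, 0.829, 0.56, 0.002]
ft_force: [0.7, -0.9, -0.8]
grip_width: 0.602
```

>>> apply_moves --motion '[{"slide": [-25, 28, 0], "delta_rot": [0, 0, 0]}, {"slide": [-25, 28, 0], "delta_rot": [0, 0, 0]}, {"slide": [-25, 28, 0], "delta_rot": [0, 0, 0]}, {"slide": [-25, 28, 0], "delta_rot": [0, 0, 0]}, {"slide": [-25, 28, 0], "delta_rot": [0, 0, 0]}, {"slide": [-25, 28, 0], "delta_rot": [0, 0, 0]}, {"slide": [-25, 28, 0], "delta_rot": [0, 0, 0]}, {"slide": [-25, 28, 0], "delta_rot": [0, 0, 0]}]'

```text
t: 2.43
position: [0.4389, 0.3324, 0.4589]
orientation: [-0.0, 0.83, 0.558, 0.0]
ft_force: [1.0, 0.5, 0.1]
grip_width: 0.601
```

>>> apply_moves --motion '[{"slide": [-25, 28, 0], "delta_rot": [0, 0, 0]}, {"slide": [-25, 28, 0], "delta_rot": [0, 0, 0]}, {"slide": [-25, 28, 0], "delta_rot": [0, 0, 0]}, {"slide": [-25, 28, 0], "delta_rot": [0, 0, 0]}, {"slide": [-25, 28, 0], "delta_rot": [0, 0, 0]}, {"slide": [-25, 28, 0], "delta_rot": [0, 0, 0]}, {"slide": [-25, 28, 0], "delta_rot": [0, 0, 0]}, {"slide": [-25, 28, 0], "delta_rot": [0, 0, 0]}]'

```text
t: 3.1
position: [0.5709, 0.0628, 0.459]
orientation: [0.0, 0.83, 0.558, 0.0]
ft_force: [1.4, 1.0, 0.2]
grip_width: 0.601
```

>>> apply_moves --motion '[{"slide": [-25, 28, 0], "delta_rot": [0, 0, 0]}, {"slide": [-25, 28, 0], "delta_rot": [0, 0, 0]}, {"slide": [-25, 28, 0], "delta_rot": [0, 0, 0]}, {"slide": [-25, 28, 0], "delta_rot": [0, 0, 0]}, {"slide": [-25, 28, 0], "delta_rot": [0, 0, 0]}, {"slide": [-25, 28, 0], "delta_rot": [0, 0, 0]}, {"slide": [0, 0, 0], "delta_rot": [0, 0, 0]}]'

```text
t: 3.68
position: [0.6702, -0.1457, 0.4577]
orientation: [0.002, 0.832, 0.555, -0.002]
ft_force: [-2.1, 0.2, -0.9]
grip_width: 0.598
```

```bash
cat >> h.py <<'E'
def togo(uyn,psi):
    """to put TCP at uyn with tool turned psi (rad) about its z: rotvec then slide in final and present axes"""
    p=np.load('p.npy');R=Ro.from_matrix(np.load('R.npy'))*Ro.from_rotvec([0,0,psi])
    o=bot.get_obs();q=o['orientation'];C=Ro.from_quat([*q[1:],q[0]])
    D=W(p,uyn)-o['position'];u,y,n=R_press(p);e=o['position']-p[:3]
    print('t',o['t'],'rv',(C.inv()*R).as_rotvec(),'slide mm final axes',R.inv().apply(D)*1e3,'now axes',C.inv().apply(D)*1e3)
    print('TCP uyn mm',np.array([e@u,e@y,e@n])*1e3,'j',o['qpos'],'F uyn',[round(float(np.dot(o['ft_force'],a)),1) for a in(u,y,n)],'w',o['grip_width'])
E
python3 -c "
from h import *
togo((-30,-65,100),-.21)"
```

```text
t 3.6833 rv [0.4035 0.3105 0.8682] slide mm final axes [-13.5138  47.4361 258.8035] now axes [ 69.0155 -38.7918 251.2849]
TCP uyn mm [ 19.2111 -68.3284 358.8035] j [-0.1104  0.4088  0.3834  1.3824 -0.1476  1.379   1.4487] F uyn [-0.1, 2.1, -1.0] w 0.5984313264722798
```

>>> apply_moves --motion '[{"slide": [0, 0, 0], "delta_rot": [0.0448, 0.0345, 0.0965]}, {"slide": [0, 0, 0], "delta_rot": [0.0448, 0.0345, 0.0965]}, {"slide": [0, 0, 0], "delta_rot": [0.0448, 0.0345, 0.0965]}, {"slide": [0, 0, 0], "delta_rot": [0.0448, 0.0345, 0.0965]}, {"slide": [0, 0, 0], "delta_rot": [0.0448, 0.0345, 0.0965]}, {"slide": [0, 0, 0], "delta_rot": [0.0448, 0.0345, 0.0965]}, {"slide": [0, 0, 0], "delta_rot": [0.0448, 0.0345, 0.0965]}, {"slide": [0, 0, 0], "delta_rot": [0.0448, 0.0345, 0.0965]}]'

```text
t: 4.35
position: [0.6698, -0.1377, 0.4586]
orientation: [-0.219, 0.957, 0.191, 0.014]
ft_force: [-1.0, -0.4, -0.1]
grip_width: 0.6
```

>>> apply_moves --motion '[{"slide": [0, 0, 0], "delta_rot": [0.0448, 0.0345, 0.0965]}, {"slide": [-3, 10, 40], "delta_rot": [0, 0, 0]}, {"slide": [-3, 10, 40], "delta_rot": [0, 0, 0]}, {"slide": [-3, 10, 40], "delta_rot": [0, 0, 0]}, {"slide": [-3, 10, 40], "delta_rot": [0, 0, 0]}, {"slide": [-2, 7, 40], "delta_rot": [0, 0, 0]}, {"slide": [0, 0, 20], "delta_rot": [0, 0, 0]}, {"slide": [0, 0, 0], "delta_rot": [0, 0, 0]}]'

```text
t: 5.02
position: [0.6586, -0.0738, 0.2373]
orientation: [-0.245, 0.959, 0.144, 0.012]
ft_force: [-0.4, 0.6, -0.0]
grip_width: 0.598
```

Run:
```python
from h import *
togo((-30,-65,40),-.21)
p=np.load('p.npy');ks=[]
for c in('top','side'):
    im=bot.read_camera(c)[:,:,::-1].copy();x,y=np.round(proj(c,W(p,(-30,-65,70)))).astype(int)
    x0,y0=x-40,y-40;k=cv2.resize(im[y0:y0+80,x0:x0+80],(400,400),interpolation=cv2.INTER_CUBIC);ks.append(k)
    for a in range(-12,300,45):
        th=np.deg2rad(a);q=(proj(c,W(p,(-30+31*np.cos(th),-65-31*np.sin(th),66)))-[x0,y0]+.5)*5
        cv2.circle(k,tuple(q.astype(int)),2,(0,0,255) if a>=0 else (0,255,0),-1)
cv2.imwrite('pics/g1.png',np.hstack(ks))
```

```text
t 5.0167 rv [-0.0094  0.008   0.0065] slide mm final axes [ 0.4222 10.251  90.1586] now axes [ 1.0719 11.1054 90.0519]
TCP uyn mm [-20.0622 -62.4502 130.1586] j [ 0.0049  0.6385  0.4136  1.6646 -0.7252  1.2442  1.0405] F uyn [0.5, 0.3, -0.3] w 0.5982852776188632
```

View pics/g1.png

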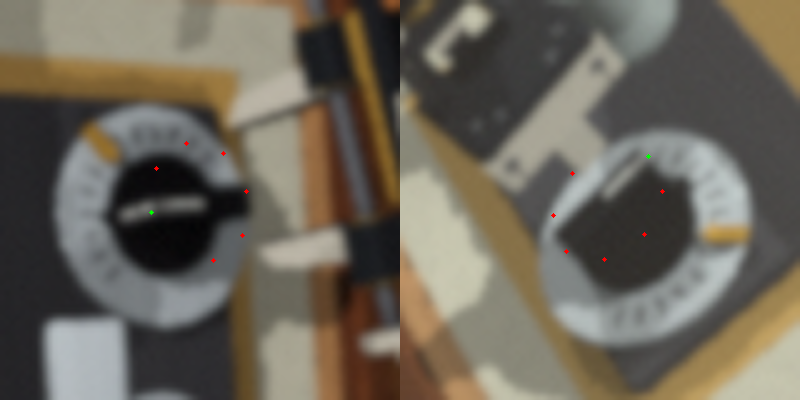

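The jaws straddle the bar: fingertips at (235,115) and (270,255) in the left tile, with the bar between them. The green prediction sits on the line's end in both views. Going down.

>>> apply_moves --motion '[{"slide": [1, 11, 0], "delta_rot": [-0.009, 0.008, 0.006]}, {"slide": [0, 0, 20], "delta_rot": [0, 0, 0]}, {"slide": [0, 0, 20], "delta_rot": [0, 0, 0]}, {"slide": [0, 0, 20], "delta_rot": [0, 0, 0]}, {"slide": [0, 0, 15], "delta_rot": [0, 0, 0]}, {"slide": [0, 0, 13], "delta_rot": [0, 0, 0]}, {"slide": [0, 0, 0], "delta_rot": [0, 0, 0]}, {"slide": [0, 0, 0], "delta_rot": [0, 0, 0]}]'

```text
t: 5.78
position: [0.6627, -0.0462, 0.1596]
orientation: [-0.239, 0.961, 0.139, 0.02]
ft_force: [0.5, -0.6, 0.5]
grip_width: 0.601
```

```bash
python3 -c "
from h import *
togo((-30,-65,40),-.21)"
```

```text
t 5.7833 rv [ 0.0056 -0.0075  0.0012] slide mm final axes [-3.0522 -3.3436  8.7478] now axes [-3.1142 -3.3959  8.7057]
TCP uyn mm [-32.6339 -68.6822  48.7478] j [-0.0146  0.7055  0.3745  1.7495 -0.8034  1.0872  1.1064] F uyn [-0.3, -0.4, 0.7] w 0.6006240815980735
```

>>> apply_moves --motion '[{"slide": [-3, -3, 4], "delta_rot": [0.006, -0.007, 0]}, {"slide": [0, 0, 4], "delta_rot": [0, 0, 0]}, {"slide": [0, 0, 0], "delta_rot": [0, 0, 0]}]'

```text
t: 6.03
position: [0.6581, -0.0397, 0.153]
orientation: [-0.242, 0.96, 0.141, 0.016]
ft_force: [-0.2, 0.6, -0.5]
grip_width: 0.603
```

>>> apply_moves --motion '[{"slide": [0, 0, 0], "delta_rot": [0, 0, 0]}, {"slide": [0, 0, 0], "delta_rot": [0, 0, 0]}, {"slide": [0, 0, 0], "delta_rot": [0, 0, 0]}, {"slide": [0, 0, 0], "delta_rot": [0, 0, 0]}, {"slide": [0, 0, 0], "delta_rot": [0, 0, 0]}, {"slide": [0, 0, 0], "delta_rot": [0, 0, 0]}]' --grip 0 --grip_force 15

```text
t: 6.53
position: [0.6579, -0.0399, 0.1529]
orientation: [-0.242, 0.96, 0.141, 0.015]
ft_force: [-9.9, -5.0, 0.0]
grip_width: 0.22
```

```bash
python3 -c "
from h import *
togo((-30,-65,40),-.21)"
```

```text
t 6.5333 rv [-0.0013  0.0009  0.0013] slide mm final axes [ 0.5561  0.2403 -0.3099] now axes [ 0.5555  0.2406 -0.3107]
TCP uyn mm [-29.8809 -64.4061  39.6901] j [-0.0184  0.711   0.3688  1.7607 -0.8072  1.081   1.1107] F uyn [-3.7, 10.3, 2.0] w 0.21957720644162826
```

>>> apply_moves --motion '[{"slide": [-1, 0, 0], "delta_rot": [0, 0, 0]}, {"slide": [0, 0, 0], "delta_rot": [0, 0, 0]}, {"slide": [0, 0, 0], "delta_rot": [0, 0, 0]}]'

```text
t: 6.78
position: [0.6572, -0.0403, 0.1527]
orientation: [-0.242, 0.96, 0.14, 0.016]
ft_force: [0.1, -0.1, -0.5]
grip_width: 0.203
```

```bash
python3 -c "
from h import *
togo((-30,-65,40),-.21);print(bot.get_obs()['torque'])"
```

```text
t 6.7833 rv [-0.0009  0.0004  0.0011] slide mm final axes [ 1.3263  0.0514 -0.2943] now axes [ 1.3261  0.0526 -0.2948]
TCP uyn mm [-30.2262 -63.6921  39.7057] j [-0.0178  0.7103  0.3688  1.7627 -0.8076  1.0795  1.1122] F uyn [-0.4, -0.0, -0.4] w 0.20285959331036776
[-0.7664 -0.0303  0.0292]
```

>>> apply_moves --motion '[{"slide": [0, 0, 0], "delta_rot": [0, 0, 0.08]}, {"slide": [0, 0, 0], "delta_rot": [0, 0, 0.08]}, {"slide": [0, 0, 0], "delta_rot": [0, 0, 0.08]}, {"slide": [0, 0, 0], "delta_rot": [0, 0, 0.08]}, {"slide": [0, 0, 0], "delta_rot": [0, 0, 0.08]}, {"slide": [0, 0, 0], "delta_rot": [0, 0, 0.08]}, {"slide": [0, 0, 0], "delta_rot": [0, 0, 0]}]'

```text
t: 7.37
position: [0.6571, -0.04, 0.1528]
orientation: [-0.239, 0.966, -0.093, -0.043]
ft_force: [-2.4, -0.8, 2.1]
grip_width: 0.194
```

```bash
python3 -c "
from h import *
togo((-30,-65,40),.776);print(bot.get_obs()['torque'])"
```

```text
t 7.3667 rv [-0.0004  0.0015  0.5038] slide mm final axes [ 1.0555 -0.9459 -0.2909] now axes [ 1.3807 -0.3191 -0.2925]
TCP uyn mm [-29.9358 -63.5841  39.7091] j [-0.0868  0.7324  0.4873  1.7674 -0.8716  1.1321  0.6899] F uyn [0.5, 2.4, 2.1] w 0.19385307042598052
[-0.5027  0.3327  0.0696]
```

Works, with low forces. Turning the rest.

>>> apply_moves --motion '[{"slide": [0, 0, 0], "delta_rot": [0, 0, 0.08]}, {"slide": [0, 0, 0], "delta_rot": [0, 0, 0.08]}, {"slide": [0, 0, 0], "delta_rot": [0, 0, 0.08]}, {"slide": [0, 0, 0], "delta_rot": [0, 0, 0.08]}, {"slide": [0, 0, 0], "delta_rot": [0, 0, 0.08]}, {"slide": [0, 0, 0], "delta_rot": [0, 0, 0.08]}, {"slide": [0, 0, 0], "delta_rot": [0, 0, 0.02]}, {"slide": [0, 0, 0], "delta_rot": [0, 0, 0]}]'

```text
t: 8.03
position: [0.657, -0.04, 0.1528]
orientation: [-0.221, 0.913, -0.327, -0.1]
ft_force: [-1.8, -1.0, 2.6]
grip_width: 0.195
```

>>> apply_moves --motion '[{"slide": [0, 0, 0], "delta_rot": [0, 0, 0]}, {"slide": [0, 0, 0], "delta_rot": [0, 0, 0]}, {"slide": [0, 0, 0], "delta_rot": [0, 0, 0]}, {"slide": [0, 0, 0], "delta_rot": [0, 0, 0]}]' --grip 50

```text
t: 8.37
position: [0.6573, -0.04, 0.1527]
orientation: [-0.221, 0.913, -0.327, -0.1]
ft_force: [0.6, -0.1, -0.0]
grip_width: 0.43
```

>>> apply_moves --motion '[{"slide": [0, 0, -20], "delta_rot": [0, 0, 0]}, {"slide": [0, 0, -30], "delta_rot": [0, 0, 0]}, {"slide": [0, 0, -40], "delta_rot": [0, 0, 0]}, {"slide": [0, 0, -40], "delta_rot": [0, 0, 0]}, {"slide": [0, 0, -40], "delta_rot": [0, 0, 0]}, {"slide": [0, 0, -20], "delta_rot": [0, 0, 0]}, {"slide": [0, 0, 0], "delta_rot": [0, 0, 0]}]'

```text
t: 8.95
position: [0.6653, -0.1333, 0.3251]
orientation: [-0.221, 0.913, -0.329, -0.096]
ft_force: [-0.6, 0.5, 0.1]
grip_width: 0.502
```

Run:
```python
from h import *
togo((30,65,150),0)
p=np.load('p.npy');ks=[]
for c in('top','side'):
    im=bot.read_camera(c)[:,:,::-1].copy();cv2.imwrite(f'pics/{c}2.png',im)
    x,y=np.round(proj(c,W(p,(-30,-65,45)))).astype(int)
    x0,y0=x-30,y-30;k=cv2.resize(im[y0:y0+60,x0:x0+60],(400,400),interpolation=cv2.INTER_CUBIC);ks.append(k);print(x0,y0)
    q=(proj(c,W(p,(-30,-65,66)))-[x0,y0]+.5)*400/60
    cv2.circle(k,tuple(q.astype(int)),2,(0,0,255),-1)
    q=(proj(c,W(p,(-30,-65,26)))-[x0,y0]+.5)*400/60
    cv2.circle(k,tuple(q.astype(int)),2,(0,255,0),-1)
cv2.imwrite('pics/g2.png',np.hstack(ks))
```

```text
t 8.95 rv [ 0.0003 -0.0072 -0.7681] slide mm final axes [-129.3513  -61.7408   85.8052] now axes [-136.4926   45.6701   84.7952]
TCP uyn mm [-31.7408 -64.3513 235.8052] j [-0.0615  0.6391  0.6922  1.5277 -0.7714  1.4945  0.1172] F uyn [0.5, 0.5, -0.2] w 0.5018519968801006
269 124
195 216
```

View pics/g2.png

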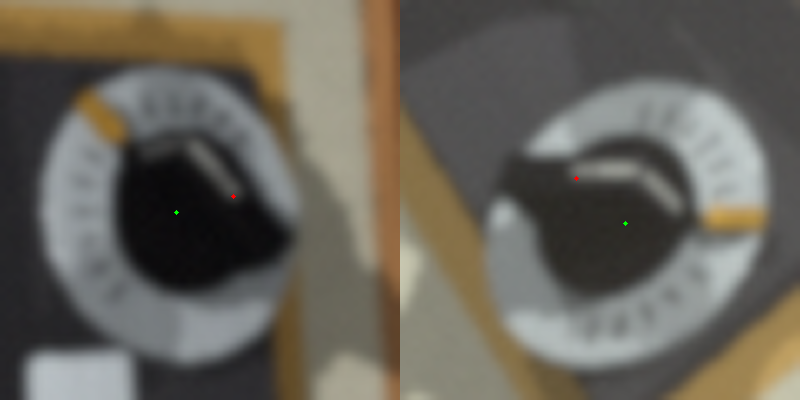

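The line now runs down the bar's end to its foot at (680,210) right and (140,155) left, next to the tab, whose centre is at (735,218) and (102,117). I'll compute the remaining angle.

Run:
```python
from h import *
p=np.load('p.npy');u,y,n=R_press(p);k=400/60
def ang(c,px,h):
    m=bot.camera_model(c);T=m['T'];d=T[:3,:3]@np.linalg.inv(m['intrinsics'])@[*px,1]
    o=T[:3,3];s=(h/1e3-(o-p[:3])@n)/(d@n);e=o+s*d-p[:3];a,b=e@u*1e3+30,e@y*1e3+65
    return round(a,1),round(b,1),'r',round(np.hypot(a,b),1),'deg',round(np.rad2deg(np.arctan2(-b,a)),1)
T=lambda x,y:('top',(269-.5+x/k,124-.5+y/k));S=lambda x,y:('side',(195-.5+(x-400)/k,216-.5+y/k))
for nm,a,h in(('top line start',T(235,192),66),('end',T(190,145),66),('foot',T(140,155),33),('tab in',T(122,138),27),('tab',T(102,117),27),('discc',T(170,215),25),
 ('side start',S(577,172),66),('end',S(638,168),66),('foot',S(680,210),33),('tabin',S(705,218),27),('tab',S(735,218),27),('discc',S(628,224),25)):print(nm,ang(*a,h))
```

```text
top line start (np.float64(-0.9), np.float64(-1.6), 'r', np.float64(1.9), 'deg', np.float64(119.5))
end (np.float64(18.9), np.float64(-19.4), 'r', np.float64(27.1), 'deg', np.float64(45.7))
foot (np.float64(20.5), np.float64(-21.5), 'r', np.float64(29.7), 'deg', np.float64(46.3))
tab in (np.float64(24.7), np.float64(-29.3), 'r', np.float64(38.3), 'deg', np.float64(49.9))
tab (np.float64(33.6), np.float64(-37.4), 'r', np.float64(50.2), 'deg', np.float64(48.1))
discc (np.float64(2.4), np.float64(1.0), 'r', np.float64(2.6), 'deg', np.float64(-21.4))
side start (np.float64(1.4), np.float64(2.3), 'r', np.float64(2.7), 'deg', np.float64(-59.7))
end (np.float64(21.1), np.float64(-15.2), 'r', np.float64(26.0), 'deg', np.float64(35.8))
foot (np.float64(21.0), np.float64(-17.4), 'r', np.float64(27.3), 'deg', np.float64(39.7))
tabin (np.float64(26.3), np.float64(-23.5), 'r', np.float64(35.3), 'deg', np.float64(41.7))
tab (np.float64(35.6), np.float64(-32.6), 'r', np.float64(48.3), 'deg', np.float64(42.5))
discc (np.float64(0.5), np.float64(-0.1), 'r', np.float64(0.5), 'deg', np.float64(14.7))
```

The dial looks about 2.7° short of the tab in both views, inside the 7° limit. I'll regrip and nudge it by about +0.05 rad for margin.

>>> apply_moves --motion '[{"slide": [0, 0, 40], "delta_rot": [0, 0, 0]}, {"slide": [0, 0, 40], "delta_rot": [0, 0, 0]}, {"slide": [0, 0, 40], "delta_rot": [0, 0, 0]}, {"slide": [0, 0, 30], "delta_rot": [0, 0, 0]}, {"slide": [0, 0, 20], "delta_rot": [0, 0, 0]}, {"slide": [0, 0, 10], "delta_rot": [0, 0, 0]}, {"slide": [0, 0, 0], "delta_rot": [0, 0, 0]}]'

```text
t: 9.63
position: [0.656, -0.0419, 0.1586]
orientation: [-0.221, 0.913, -0.327, -0.103]
ft_force: [0.5, -0.2, 0.7]
grip_width: 0.502
```

```bash
python3 -c "
from h import *
togo((-30.2,-63.7,40),.77)"
```

```text
t 9.6333 rv [0.002  0.0069 0.0014] slide mm final axes [1.8903 0.0332 5.6033] now axes [1.9288 0.0248 5.5902]
TCP uyn mm [-28.8603 -62.3661  45.6033] j [-0.147   0.7551  0.6023  1.765  -0.9198  1.2007  0.2419] F uyn [0.1, -0.4, 0.7] w 0.5024269467263406
```

>>> apply_moves --motion '[{"slide": [2, 0, 5], "delta_rot": [0, 0.007, 0]}, {"slide": [0, 0, 0], "delta_rot": [0, 0, 0]}]'

```text
t: 9.8
position: [0.6593, -0.044, 0.1566]
orientation: [-0.22, 0.914, -0.329, -0.096]
ft_force: [0.5, 0.1, 0.0]
grip_width: 0.504
```

>>> apply_moves --motion '[{"slide": [0, 0, 0], "delta_rot": [0, 0, 0]}, {"slide": [0, 0, 0], "delta_rot": [0, 0, 0]}, {"slide": [0, 0, 0], "delta_rot": [0, 0, 0]}, {"slide": [0, 0, 0], "delta_rot": [0, 0, 0]}, {"slide": [0, 0, 0], "delta_rot": [0, 0, 0]}, {"slide": [0, 0, 0], "delta_rot": [0, 0, 0.025]}, {"slide": [0, 0, 0], "delta_rot": [0, 0, 0.025]}, {"slide": [0, 0, 0], "delta_rot": [0, 0, 0]}]' --grip 0

```text
t: 10.47
position: [0.6573, -0.0426, 0.1577]
orientation: [-0.218, 0.904, -0.351, -0.104]
ft_force: [-7.5, 1.2, 10.2]
grip_width: 0.193
```

```bash
python3 -c "
from h import *
togo((-30.2,-63.7,40),.77)"
```

```text
t 10.4667 rv [-0.0012 -0.0015 -0.05  ] slide mm final axes [0.271  0.1621 5.2242] now axes [0.2712 0.1549 5.2244]
TCP uyn mm [-29.895  -63.6183  45.2242] j [-0.1532  0.7569  0.6133  1.7694 -0.9311  1.197   0.2001] F uyn [6.4, 7.4, 8.1] w 0.19334754191506678
```

>>> apply_moves --motion '[{"slide": [0, 0, 0], "delta_rot": [0, 0, 0]}, {"slide": [0, 0, 0], "delta_rot": [0, 0, 0]}, {"slide": [0, 0, 0], "delta_rot": [0, 0, 0]}, {"slide": [0, 0, 0], "delta_rot": [0, 0, 0]}]' --grip 50

```text
t: 10.8
position: [0.6591, -0.0436, 0.1565]
orientation: [-0.217, 0.905, -0.351, -0.102]
ft_force: [0.2, 0.6, -0.7]
grip_width: 0.43
```

>>> apply_moves --motion '[{"slide": [0, 0, -20], "delta_rot": [0, 0, 0]}, {"slide": [0, 0, -30], "delta_rot": [0, 0, 0]}, {"slide": [0, 0, -40], "delta_rot": [0, 0, 0]}, {"slide": [0, 0, -40], "delta_rot": [0, 0, 0]}, {"slide": [0, 0, -40], "delta_rot": [0, 0, 0]}, {"slide": [0, 0, 0], "delta_rot": [0, 0, 0]}]'

```text
t: 11.3
position: [0.6659, -0.1288, 0.3138]
orientation: [-0.216, 0.905, -0.353, -0.097]
ft_force: [-1.0, -0.3, 0.5]
grip_width: 0.504
```

>>> apply_moves --motion '[{"slide": [0, 0, 0], "delta_rot": [0, 0, -0.117]}, {"slide": [0, 0, 0], "delta_rot": [0, 0, -0.117]}, {"slide": [0, 0, 0], "delta_rot": [0, 0, -0.117]}, {"slide": [0, 0, 0], "delta_rot": [0, 0, -0.117]}, {"slide": [0, 0, 0], "delta_rot": [0, 0, -0.117]}, {"slide": [0, 0, 0], "delta_rot": [0, 0, -0.117]}, {"slide": [0, 0, 0], "delta_rot": [0, 0, -0.117]}, {"slide": [0, 0, 0], "delta_rot": [0, 0, 0]}]' --grip 0

```text
t: 11.97
position: [0.6644, -0.1228, 0.3068]
orientation: [-0.24, 0.97, 0.04, -0.007]
ft_force: [-0.4, -0.6, 0.7]
grip_width: 0.013
```

Run:
```python
from h import *
togo((30,65,150),0)
p=np.load('p.npy');ks=[]
for c in('top','side'):
    im=bot.read_camera(c)[:,:,::-1].copy();cv2.imwrite(f'pics/{c}3.png',im)
    x,y=np.round(proj(c,W(p,(0,0,70)))).astype(int)
    x0,y0=x-48,y-48;k=cv2.resize(im[y0:y0+96,x0:x0+96],(400,400),interpolation=cv2.INTER_CUBIC);ks.append(k)
    for a in range(0,360,45):
        th=np.deg2rad(a);q=(proj(c,W(p,(30+30*np.cos(th),65-30*np.sin(th),108)))-[x0,y0]+.5)*400/96
        cv2.circle(k,tuple(q.astype(int)),2,(0,0,255),-1)
cv2.imwrite('pics/g3.png',np.hstack(ks))
```

```text
t 11.9667 rv [ 0.0036 -0.0047  0.0052] slide mm final axes [-129.3031  -61.0391   64.6829] now axes [-129.2828  -61.9491   63.8531]
TCP uyn mm [-31.0391 -64.3031 214.6829] j [ 0.0271  0.6056  0.4921  1.5532 -0.6945  1.391   0.8137] F uyn [-0.1, 0.5, 0.8] w 0.013380466085725207
```

View pics/g3.png

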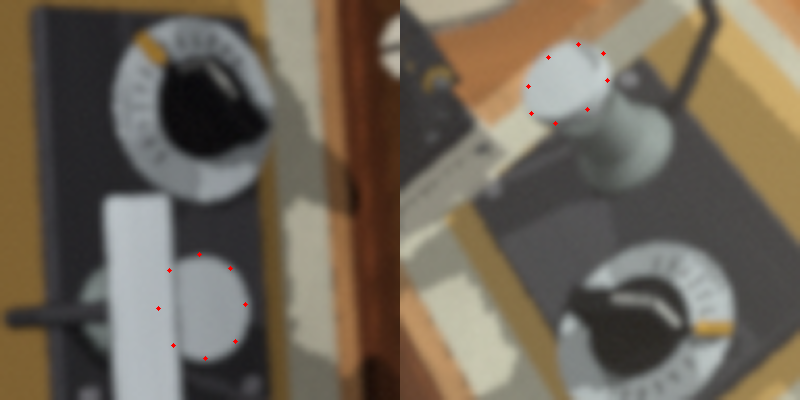

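The head outline matches the prediction within a couple of mm in both views. The dial's line foot at (683,325) right points at the tab at (715,328). Moving over the head.

>>> apply_moves --motion '[{"slide": [-26, -12, 10], "delta_rot": [0.004, -0.005, 0.005]}, {"slide": [-26, -12, 10], "delta_rot": [0, 0, 0]}, {"slide": [-26, -12, 10], "delta_rot": [0, 0, 0]}, {"slide": [-26, -12, 10], "delta_rot": [0, 0, 0]}, {"slide": [-25, -13, 10], "delta_rot": [0, 0, 0]}, {"slide": [0, 0, 14], "delta_rot": [0, 0, 0]}, {"slide": [0, 0, 0], "delta_rot": [0, 0, 0]}]'

```text
t: 12.65
position: [0.5278, -0.0467, 0.2784]
orientation: [-0.243, 0.969, 0.035, -0.012]
ft_force: [-0.2, 0.5, -0.2]
grip_width: 0.006
```

```bash
python3 -c "
from h import *
togo((30,65,112),0)"
```

```text
t 12.65 rv [-0.0021  0.0026 -0.0079] slide mm final axes [ 0.8622  2.1455 36.9417] now axes [ 0.9761  2.2159 36.9347]
TCP uyn mm [ 32.1455  65.8622 148.9417] j [-0.0769  0.4341  0.4888  1.9399 -0.692   1.175   0.8616] F uyn [0.3, 0.1, -0.4] w 0.00633025689979145
```

>>> apply_moves --motion '[{"slide": [1, 2, 15], "delta_rot": [0, 0, 0]}, {"slide": [0, 0, 15], "delta_rot": [0, 0, 0]}, {"slide": [0, 0, 6], "delta_rot": [0, 0, 0]}, {"slide": [0, 0, 3], "delta_rot": [0, 0, 0]}, {"slide": [0, 0, 3], "delta_rot": [0, 0, 0]}, {"slide": [0, 0, 3], "delta_rot": [0, 0, 0]}, {"slide": [0, 0, 0], "delta_rot": [0, 0, 0]}]'

```text
t: 13.23
position: [0.5292, -0.0297, 0.2391]
orientation: [-0.242, 0.97, 0.036, -0.01]
ft_force: [-2.2, -0.8, 6.8]
grip_width: 0.004
```

```bash
python3 -c "
from h import *
togo((30,65,92),0)"
```

```text
t 13.2333 rv [-0.0006  0.0001 -0.0056] slide mm final axes [-1.9258 -1.4086 14.2637] now axes [-1.9326 -1.3894 14.2646]
TCP uyn mm [ 28.5914  63.0742 106.2637] j [-0.0845  0.4748  0.4621  1.9909 -0.7443  1.0928  0.9077] F uyn [2.6, 2.3, 6.3] w 0.0036731473092337934
```

>>> apply_moves --motion '[{"slide": [0, 0, 4], "delta_rot": [0, 0, 0]}, {"slide": [0, 0, 4], "delta_rot": [0, 0, 0]}, {"slide": [0, 0, 3], "delta_rot": [0, 0, 0]}, {"slide": [0, 0, 2], "delta_rot": [0, 0, 0]}, {"slide": [0, 0, 0], "delta_rot": [0, 0, 0]}]'

```text
t: 13.65
position: [0.529, -0.0249, 0.2298]
orientation: [-0.242, 0.97, 0.035, -0.009]
ft_force: [-6.5, -5.3, 23.4]
grip_width: 0.005
```

```bash
python3 -c "
from h import *
togo((30,65,92),0)"
```

```text
t 13.65 rv [-0.0011 -0.0024 -0.0055] slide mm final axes [-2.0463 -1.5009  3.8207] now axes [-2.0638 -1.4853  3.8173]
TCP uyn mm [28.4991 62.9537 95.8207] j [-0.0867  0.4838  0.4553  2.0051 -0.7607  1.0718  0.921 ] F uyn [6.8, 6.9, 22.9] w 0.004510474590410765
```

>>> apply_moves --motion '[{"slide": [0, 0, 1.5], "delta_rot": [0, 0, 0]}, {"slide": [0, 0, 0], "delta_rot": [0, 0, 0]}, {"slide": [0, 0, 0], "delta_rot": [0, 0, 0]}]'

```text
t: 13.9
position: [0.529, -0.0248, 0.2297]
orientation: [-0.242, 0.97, 0.035, -0.008]
ft_force: [-9.4, -8.7, 33.9]
grip_width: 0.005
```

```bash
python3 -c "
from h import *
togo((30,65,92),0)"
```

```text
t 13.9 rv [-0.0012 -0.0038 -0.0055] slide mm final axes [-2.0789 -1.5633  3.6709] now axes [-2.1015 -1.5472  3.6649]
TCP uyn mm [28.4367 62.9211 95.6709] j [-0.0866  0.4836  0.4554  2.0061 -0.7622  1.0705  0.9224] F uyn [8.9, 10.0, 33.7] w 0.005411297818789412
```

It's at the stop: a further 1.5 mm of command gave 0.15 mm of motion and 11 N more force. Holding, then releasing.

>>> apply_moves --motion '[{"slide": [0, 0, 0], "delta_rot": [0, 0, 0]}, {"slide": [0, 0, 0], "delta_rot": [0, 0, 0]}, {"slide": [0, 0, 0], "delta_rot": [0, 0, 0]}, {"slide": [0, 0, 0], "delta_rot": [0, 0, 0]}, {"slide": [0, 0, 0], "delta_rot": [0, 0, 0]}, {"slide": [0, 0, 0], "delta_rot": [0, 0, 0]}, {"slide": [0, 0, 0], "delta_rot": [0, 0, 0]}, {"slide": [0, 0, 0], "delta_rot": [0, 0, 0]}]'

```text
t: 14.57
position: [0.529, -0.0249, 0.2297]
orientation: [-0.242, 0.97, 0.035, -0.008]
ft_force: [-8.7, -8.7, 34.3]
grip_width: 0.007
```

>>> apply_moves --motion '[{"slide": [0, 0, -5], "delta_rot": [0, 0, 0]}, {"slide": [0, 0, -10], "delta_rot": [0, 0, 0]}, {"slide": [0, 0, -15], "delta_rot": [0, 0, 0]}, {"slide": [0, 0, -30], "delta_rot": [0, 0, 0]}, {"slide": [0, 0, -40], "delta_rot": [0, 0, 0]}, {"slide": [0, 0, -40], "delta_rot": [0, 0, 0]}, {"slide": [0, 0, 0], "delta_rot": [0, 0, 0]}]'

```text
t: 15.15
position: [0.5359, -0.0938, 0.3557]
orientation: [-0.239, 0.97, 0.034, -0.005]
ft_force: [0.3, 0.2, 0.5]
grip_width: 0.009
```

Run:
```python
from h import *
togo((30,65,92),0)
p=np.load('p.npy');ks=[]
for c in('top','side'):
    im=bot.read_camera(c)[:,:,::-1].copy();b=cv2.imread(f'pics/{c}0.png')
    x,y=np.round(proj(c,W(p,(0,0,70)))).astype(int)
    x0,y0=x-48,y-48;k=cv2.resize(im[y0:y0+96,x0:x0+96],(400,400),interpolation=cv2.INTER_CUBIC);ks.append(k)
    for a in range(0,360,45):
        th=np.deg2rad(a);q=(proj(c,W(p,(30+30*np.cos(th),65-30*np.sin(th),108)))-[x0,y0]+.5)*400/96
        cv2.circle(k,tuple(q.astype(int)),2,(0,0,255),-1)
    for n in('jar','can','brush','head_top'):print(c,n,[np.round(d['centre'],3) for d in bot.search_frame(c,n)[:1]])
cv2.imwrite('pics/g4.png',np.hstack(ks))
```

```text
t 15.15 rv [ 0.0051 -0.0098 -0.006 ] slide mm final axes [ -3.4749  -3.5353 147.4897] now axes [ -4.9394  -4.2687 147.4285]
TCP uyn mm [ 26.4647  61.5251 239.4897] j [-0.0377  0.383   0.5331  1.8016 -0.618   1.3401  0.8074] F uyn [0.4, -0.3, 0.4] w 0.008968086372446626
top jar [array([0.548, 0.255, 0.09 ])]
top can [array([ 0.655, -0.035,  0.162])]
top brush []
top head_top [array([ 0.525, -0.036,  0.244])]
side jar [array([0.564, 0.27 , 0.097])]
side can [array([0.479, 0.256, 0.106])]
side brush []
side head_top [array([ 0.531, -0.034,  0.242])]
```

View pics/g4.png

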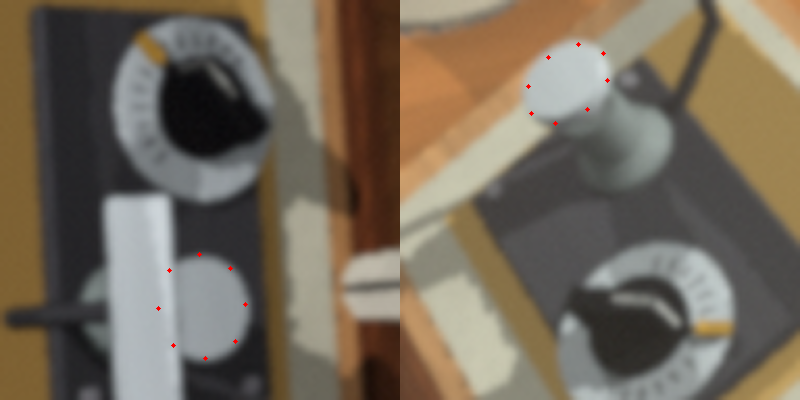

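The head is back up at (205,307) left, matching the earlier picture. The dial is unchanged and still at the tab, and the arm is clear. Handing in.

```bash
python3 -c "
from rig import bot
print(bot.sign_off(), bot.get_obs()['t'])"
```

```text
the job is handed in; nothing more can be done
the job is handed in; nothing more can be done
```

The seal is embossed and the job was handed in at about 15 s of the 54 s allowed; the hand-in gave no verdict.

- **Dial:** I turned it from about −12° to about +45°. The first turn looked about 2.7° short of the tab in both views, so I regripped and added 3°. In the last pictures its white line points at the tab. The angles measured from the two cameras differ by about 6°, so I judged the setting by comparing line and tab within each picture. I expect it to be within 2–3° of the tab, against the allowed 7°.
- **Plunger:** I pressed it square to the board with the fingers shut. It reached its stop: another 1.5 mm of command moved it only 0.15 mm while the force rose from 23 to 34 N. I held it there for about 0.9 s. The last pictures show the head back up, and the wrist force is near zero, so the arm is clear.
- **Bystanders:** the jar was found within a few mm of its start position by both cameras. The can was found there by the side camera only; the top camera's "can" was really the dial. The networks did not find the brush at the end, so its position is unconfirmed, but the fingers never came near it.

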